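Put two rolling pins to rest in their own cradles

ROBOT

A 7-joint arm with a two-finger parallel gripper is mounted at the origin on a cart in front of the work surface, level with it; the furniture and walls round the work are solid. World frame = base frame: x ahead of the robot, y to its left, z up, the work surface at z = 0. Lengths are in m, angles in rad, forces in N, time in s.
With the tool pointing down it reaches from about 0.425 to 0.925 m from the base axis. Payload 6.8 kg.
Tool frame: the origin (TCP) lies at the very end of the fingers, on their centre line; the grasp point (between the pads) lies 19 mm behind it (r.grip_point_offset is the distance from the TCP to the grasp point, in m); z points along the fingers, y is the line along which they close (so a half turn about z gives the same grasp; the last joint's range is limited). The gripper opens to 85 mm and grips with 20 to 120 N. Pads are 22 mm wide; open, the fingers measure 114 mm over their backs; the gripper's body (76 mm by 85 mm) begins 54 mm behind the grasp point. The pads swing forward as they close: fully open they stand 13 mm farther back than shut.
Start: joints at [-1.375, 0.477, 0.022, 1.555, -0.011, 1.109, -0.083], TCP at [0.202, 0.644, 0.231] pointing down, gripper open.
Joint ranges: [-2.96, 2.96], [-0.34, 2.1], [-1.41, 1.46], [0.24, 2.44], [-1.37, 4.51], [0.17, 1.92], [-2.96, 2.96]. Speed limits (rad/s): [2.39, 2.39, 3.14, 3.14, 3.14, 3.14, 3.14].

INTERFACE

Orientations are given as a rotation vector (axis times angle).
In Python, from bench import status, eyes, r gives the robot as it stands.
- The arm moves only by the shell command python3 -m crank 'ROWS' [OPENING] [FORCE]. ROWS is JSON, a list of rows, each a list of 6 numbers: the shift along the tool's x, y, z normalised to -1 to 1, where 1 is 0.02 m, then the turn, a rotation vector about the tool's x, y, z normalised to -1 to 1, where 1 is 45 degrees. A call has 1 to 12 rows; each row shifts and turns the commanded pose from where the row before left it, along the tool's axes as they then stand; what a row does not reach is not made up. A row lasts 1/10 s, in which the tool goes at most 50 mm and 8.59 degrees, less where a joint would pass 70% of its speed; a pose out of reach is approached as far as the arm can. A call with a number of a shift or a turn outside -1 to 1 is refused whole. A call with a gripper value outside its range is refused whole. OPENING is the opening, from 0 (shut) to 1 (fully open), set as the call begins (- or left out, the last holds). The fingers move at their own pace and stop on an object; FORCE is the grip in N (left out, the last holds). Time passes only in rows, so rows that do not move let the fingers close. It gives the time, the measured TCP pose, the force, the opening and the grip force at its end, in the units of the state.
- status.get_obs(): the state, without advancing time (a new reading comes with each control period).
- eyes.grab_frame(name): name is "side" or "top"; returns a dict with "image" (384x512x3 uint8, red, green, blue), "depth" (384x512 float32, m along the optical axis (not along the pixel's ray), 0 where there is no reading), "fovy" (degrees; the focal length in pixels is half the picture's height over the tangent of half this angle, whatever the lens; pixels are square), "cx", "cy" (the principal point, pixels), "k1" (the pictures are not rectified: a ray, as slopes to the right and down, at radius r is drawn at 1 + k1 r^2 times it, then the intrinsics apply), "world_to_cam" (4x4, takes a point from world to camera coordinates). Camera axes: x right, y up, looking along -z (the intrinsics and any distortion apply to the point x, -y, -z); pixel columns grow to the right and rows downward; lengths in m; the calibration is good to about 2 mm. A picture is of the moment at which its call begins.
- r.hand_in(): hands the job in; it is judged then, once.
The state is a dict: "clock": time; "joints": joint angles; "qvel": joint speeds; "tau": joint torques, N m; "tcp_pos": TCP position; "orientation": TCP orientation; "contact_force": force on the tool from outside, world axes, zero at the start; "moment": the same for the moment, N m; "grip_width": finger opening in m; "gripper_force": force on a finger pad.
Only numpy, scipy, OpenCV 4.12 (cv2) and the standard library are available. Lean on these libraries where they do the work, as an engineer would, in place of code of your own. Each camera call takes 0.05 s, during which the arm holds its last target. There are 200 camera calls.

TASK

The thin straight rolling pin has been left in the wrong cradle, the long one: move it to the short cradle, lying in both notches and sticking out about equally at both ends. Then lay the rolling pin with handles, which lies on the worktop, in the long cradle, its thick barrel between the two uprights and its handles in the notches. Lower each pin until it has settled in both notches before you let go of it, and leave the things round about where they stand.

Things in the scene. Friction and masses are not known exactly. Their poses are not given: they have to be found in the camera images.
- thin_pin_center (a point): Thin rolling pin: plain light wooden rod, 28 mm diameter, 180 mm long, no handles, 0.08-0.17 kg. Point: its centre, on the axis; x along the rod (rolled to any angle about x). Starts in the notches of the long cradle, axis 53.8 mm above the worktop, up to 8 mm off the cradle's middle along the rod. Can be gripped between the uprights.
- rolling_pin_center (a point): Rolling pin with handles, light wood: barrel 46 mm diameter, 110 mm long; at each end a fixed handle of 22 mm diameter that reaches 99 mm from the centre (198 mm overall); 0.2-0.42 kg. Point: its centre, on the axis; x along the pin (rolled to any angle about x). Starts lying on the worktop on its barrel, axis 23 mm up; rolls if pushed sideways.
- short_cradle: Fixed dark wood rest 104 x 84 mm: base 12 mm thick, at each end an upright 12 mm thick, 58 mm high (80 mm clear between them, sides open) with a 45-degree V notch, 56 mm wide at the top, its bottom 30 mm up at y = 0. Origin: centre of the underside, on the worktop; x along the cradle and the pin in it, z up. The thin pin rests in it with its axis at z = 49.8 mm over y = 0.
- long_cradle: Fixed dark wood rest 154 x 84 mm: base 12 mm thick, at each end an upright 14 mm thick, 60 mm high (126 mm clear between, sides open) with a 45-degree V notch, 52 mm wide at the top, bottom 34 mm up at y = 0. Origin: centre of the underside; x along the cradle, z up. Pin with handles rests with its axis at z = 49.6 mm over y = 0, 8 mm play at each end of the barrel.
- salt_shaker: Bystander: clear salt shaker with grey top, 44 mm wide and 90 mm high, standing loose behind the work; origin at the centre of its underside. Leave it.
- glass_a: Bystander: clear drinking glass, 80 mm wide and 91 mm high, standing loose behind the work; origin at the centre of its underside. Leave it.
- pepper_mill: Bystander: dark wooden pepper mill, 58 mm wide and 150 mm high, standing loose behind the work; origin at the centre of its underside. Leave it.
Things that resemble listed ones, but are neither listed nor needed, are in the scene too. What is shaped like the short_cradle but turquoise is not meant. What is shaped like the part that bears rolling_pin_center but pink is not meant.

How it is judged:
On the way, in this order (a step that is already met when the one before it is completed fails the run):
1. the thin pin lies in both notches of the short cradle, within 6 mm of its resting height, while the fingers still hold it (x of thin_pin_center in the frame of short_cradle between -0.03 and 0.03 m and y of thin_pin_center in the frame of short_cradle between -0.006 and 0.006 m and z of thin_pin_center in the frame of short_cradle between 0.0468 and 0.0558 m and angle between the x axis of thin_pin_center and the x axis of short_cradle, either way round below 0.08 rad and contact force between thin_pin and the fingers above 0.5 N and contact force between thin_pin and short_cradle above 0.2 N), for 0.1 s.
2. the rolling pin with handles lies in both notches of the long cradle, within 6 mm of its resting height, while the fingers still hold it (x of rolling_pin_center in the frame of long_cradle between -0.013 and 0.013 m and y of rolling_pin_center in the frame of long_cradle between -0.006 and 0.006 m and z of rolling_pin_center in the frame of long_cradle between 0.0466 and 0.0556 m and angle between the x axis of rolling_pin_center and the x axis of long_cradle, either way round below 0.08 rad and contact force between rolling_pin and the fingers above 0.5 N and contact force between rolling_pin and long_cradle above 0.2 N), for 0.1 s.
At the end, for the whole second after the job is handed in: Both pins lie released and at rest in both notches: thin pin in the short cradle (within 30 mm of its middle lengthwise), rolling pin with handles in the long cradle (within 13 mm lengthwise); each within 3 mm across and in resting height, parallel within 0.05 rad (x of thin_pin_center in the frame of short_cradle between -0.03 and 0.03 m and y of thin_pin_center in the frame of short_cradle between -0.003 and 0.003 m and z of thin_pin_center in the frame of short_cradle between 0.0468 and 0.0528 m and angle between the x axis of thin_pin_center and the x axis of short_cradle, either way round below 0.05 rad and x of rolling_pin_center in the frame of long_cradle between -0.013 and 0.013 m and y of rolling_pin_center in the frame of long_cradle between -0.003 and 0.003 m and z of rolling_pin_center in the frame of long_cradle between 0.0466 and 0.0526 m and angle between the x axis of rolling_pin_center and the x axis of long_cradle, either way round below 0.05 rad and linear speed of each of thin_pin, rolling_pin below 0.02 m/s); the robot touches nothing.
It fails at once if a bystander (salt shaker, glass or pepper mill) is moved more than 25 mm (distance of any of salt_shaker, glass_a, pepper_mill from where it was at the start of the episode above 0.025 m).
It also fails if it takes over 67 s, if anything falls off the work surface, if the arm or the gripper's body presses on something with over 40 N, if the wrist force passes 120 N, or if a joint passes its speed limit or range.

## Working session

There is one attempt and no reset: what is moved stays moved. The work goes in short steps, Python scripts to look and compute and a shell command to move; the robot and the scene stay as the last step left them, time stands still between calls to the robot, and variables do not carry over. Pictures are saved under pics/ and viewed, at most 10 in all, crops included, and the job is handed in when it is done.

```bash
mkdir -p pics; ls; cat > h.py <<'E'
import numpy as np,cv2
from bench import status,eyes,r
def grab(n):
    f=eyes.grab_frame(n); np.savez(f'{n}.npz',**f); return f
def load(n): return dict(np.load(f'{n}.npz'))
def K(f):
    H=f['image'].shape[0]; F=H/2/np.tan(np.radians(float(f['fovy']))/2)
    return np.array([[F,0,float(f['cx'])],[0,F,float(f['cy'])],[0,0,1]]),np.array([float(f['k1']),0,0,0])
def cloud(f):
    k,d=K(f);H,W=f['depth'].shape
    u,v=np.meshgrid(np.arange(W),np.arange(H))
    p=cv2.undistortPoints(np.stack([u,v],-1).reshape(-1,1,2).astype(np.float64),k,d).reshape(H,W,2)
    z=f['depth'][...,None]
    c=np.concatenate([p[...,:1]*z,-p[...,1:]*z,-z],-1)
    T=np.linalg.inv(f['world_to_cam'])
    w=c@T[:3,:3].T+T[:3,3]; w[f['depth']==0]=np.nan
    return w
E
python3 - <<'E'
from h import *
for n in('side','top'):
    f=grab(n);cv2.imwrite(f'pics/{n}0.png',f['image'][...,::-1])
    T=np.linalg.inv(f['world_to_cam']);print(n,T[:3,3],-T[:3,2],f['fovy'],f['k1'])
print(status.get_obs())
E
```

```text
pics
side [-0.02052739 -1.59245705  0.74174145] [ 0.31756067  0.88015208 -0.3528279 ] 42.68918524333271 -0.19356034265729385
top [0.21056262 0.01986163 1.70363996] [ 0.20157261  0.0096377  -0.97942616] 51.26170492436927 -0.13127785546128237
{'clock': 0.1, 'joints': array([-1.37507938,  0.47773278,  0.02233332,  1.55635494, -0.01149335,
        1.10928069, -0.08311106]), 'qvel': array([-1.65284114e-03, -1.72568002e-03,  8.07471309e-04, -3.17415338e-03,
       -9.60856364e-05,  8.98263894e-04,  8.77139816e-04]), 'tau': array([ 4.26351922e-03, -5.97754097e+01,  1.61371004e+00, -2.81953937e+01,
        1.28402200e-02,  5.14561980e-03,  7.22070297e-06]), 'tcp_pos': array([0.20178385, 0.64357708, 0.23041146]), 'orientation': array([-4.75350285e-01, -3.10529139e+00,  2.58022196e-03]), 'contact_force': array([-0.1285895 ,  0.31697328, -0.96293646]), 'moment': array([ 0.03221167,  0.00196413, -0.02510527]), 'gripper_force': 0.0, 'grip_width': 0.08544222417974615}
```

View pics/top0.png

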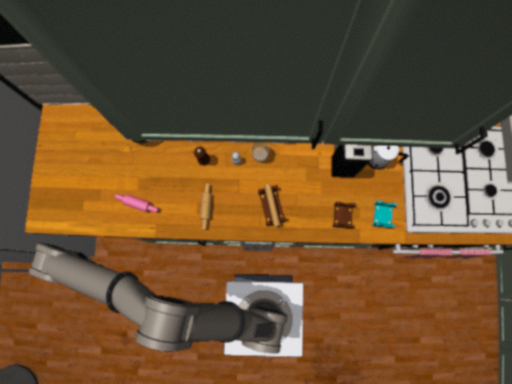

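View pics/side0.png

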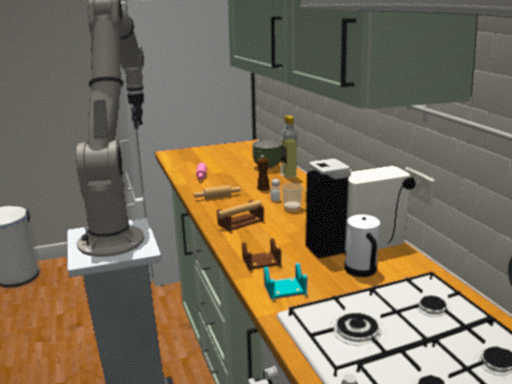

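Top view: candidates for the short cradle are the dark brown one (344,215) and the turquoise one (384,214). The dark brown one fits, since turquoise is excluded. For the handled pin, the light wood one (206,206) fits rather than the pink one (137,203). The thin pin lies in the long cradle at (271,205). An enlarged crop will confirm this while I measure.

```bash
python3 - <<'E'
from h import *
f=load('top');im=f['image'][175:245,100:410]
cv2.imwrite('pics/crop1.png',cv2.resize(im,None,fx=2.5,fy=2.5,interpolation=cv2.INTER_CUBIC)[...,::-1])
w=cloud(f)
def seg(name,u0,u1,v0,v1,zmin,zmax=9):
    p=w[v0:v1,u0:u1].reshape(-1,3);p=p[(p[:,2]>zmin)&(p[:,2]<zmax)]
    (c,s,a)=cv2.minAreaRect(p[:,:2].astype(np.float32))
    m=p.mean(0);e=np.linalg.svd(p[:,:2]-m[:2],full_matrices=False)[2][0]
    print(name,len(p),'mean',m.round(4),'rect',np.round(c,4),np.round(s,4),round(a,1),'pca',np.degrees(np.arctan2(e[1],e[0])).round(1),'zmax',p[:,2].max().round(3))
t=w[225:232,100:400];print('table z',np.nanmedian(w[185:195,100:190,2]))
seg('handled',190,222,175,236,.008);seg('handled hi',190,222,175,236,.035)
seg('long',250,295,178,235,.006);seg('thin',250,295,178,235,.059)
seg('short',328,360,195,235,.006);seg('short hi',328,360,195,235,.04)
seg('mill',190,212,140,170,.01);seg('salt',228,244,148,170,.01);seg('glass',250,275,140,166,.01)
E
```

```text
table z 0.001267140626785901
handled 468 mean [0.461  0.2605 0.0339] rect [0.4736 0.2628] [0.2523 0.1342] 3.4 pca -178.3 zmax 0.059
handled hi 259 mean [0.4578 0.26   0.0433] rect [0.4606 0.2605] [0.1924 0.0429] 2.2 pca 178.4 zmax 0.059
long 880 mean [ 0.468  -0.0196  0.0344] rect [ 0.4683 -0.0242] [0.238  0.1911] 1.6 pca -169.1 zmax 0.077
thin 287 mean [ 0.4689 -0.0199  0.066 ] rect [ 0.4677 -0.0202] [0.1779 0.0814] 14.3 pca -165.4 zmax 0.077
short 495 mean [ 0.4375 -0.3283  0.0216] rect [ 0.4403 -0.3317] [0.169  0.1355] 1.0 pca -178.1 zmax 0.067
short hi 93 mean [ 0.4364 -0.325   0.0531] rect [ 0.4356 -0.3257] [0.0813 0.1047] 84.8 pca 173.8 zmax 0.067
mill 261 mean [0.6477 0.2683 0.1657] rect [0.6367 0.2787] [0.1831 0.1166] 31.4 pca 44.1 zmax 0.536
salt 103 mean [0.6638 0.1371 0.0632] rect [0.6785 0.1454] [0.0683 0.0502] 10.9 pca -125.2 zmax 0.098
glass 338 mean [0.6761 0.033  0.1537] rect [0.6592 0.0309] [0.1518 0.0754] 5.9 pca 6.7 zmax 0.55
```

View pics/crop1.png

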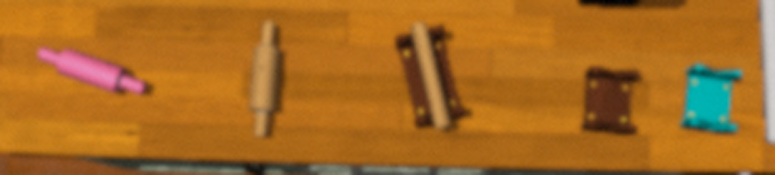

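The crop confirms the picks: light handled pin at crop (265,80), thin pin in the brown long cradle at (435,75), and brown short cradle at (610,100). The pink pin and the turquoise cradle are left out. Next I'll refine the poses by fitting silhouettes.

```bash
cat > fit.py <<'E'
from h import *
from scipy.optimize import minimize
def box(x0,x1,y0,y1,z0,z1): return np.array([[x,y,z] for x in(x0,x1) for y in(y0,y1) for z in(z0,z1)])
def cyl(x0,x1,rad,zc):
    a=np.linspace(0,2*np.pi,24); return np.array([[x,rad*np.cos(t),zc+rad*np.sin(t)] for x in(x0,x1) for t in a])
def cradle(L,t,H,wn,zb):
    P=[box(-L/2,L/2,-.042,.042,0,.012)]
    for s in(-1,1):
        x0,x1=sorted((s*L/2,s*(L/2-t)))
        P+=[box(x0,x1,-.042,.042,0,zb)]
        for q in(-1,1):
            ys=[(q*.042,zb),(q*.042,H),(q*wn/2,H),(0,zb)]
            P.append(np.array([[x,y,z] for x in(x0,x1) for y,z in ys]))
    return P
def M(name,z=0):
    return {'short':cradle(.104,.012,.058,.056,.030),'long':cradle(.154,.014,.060,.052,.034),
     'thin':[cyl(-.09,.09,.014,z or .0538)],
     'hand':[cyl(-.055,.055,.023,z or .023),cyl(-.099,.099,.011,z or .023)]}[name]
S=6
def render(parts,f,roi,p):
    c,s=np.cos(p[2]),np.sin(p[2]);R=np.array([[c,-s,0],[s,c,0],[0,0,1]])
    k,d=K(f);u0,u1,v0,v1=roi;m=np.zeros(((v1-v0)*S,(u1-u0)*S),np.uint8)
    for P in parts:
        q=P@R.T+[p[0],p[1],0];q=q@f['world_to_cam'][:3,:3].T+f['world_to_cam'][:3,3]
        q=q*[1,-1,-1];uv=cv2.projectPoints(q,np.zeros(3),np.zeros(3),k,d)[0].reshape(-1,2)
        uv=((uv-[u0,v0]+.5)*S-.5)
        cv2.fillConvexPoly(m,np.round(cv2.convexHull(uv.astype(np.float32))*16).astype(np.int32),255,shift=4)
    return cv2.resize(m,(u1-u0,v1-v0),interpolation=cv2.INTER_AREA)/255.
def fit(parts,views,p0,blur=1.0):
    # views: (frame,roi,softmask)
    def cost(p): return sum(((cv2.GaussianBlur(render(parts,f,roi,p),(0,0),blur)-cv2.GaussianBlur(m,(0,0),.6))**2).sum() for f,roi,m in views)
    p0=np.array(p0,float)
    o=minimize(cost,p0,method='Nelder-Mead',options=dict(initial_simplex=np.vstack([p0]+[p0+d for d in np.diag([.012,.012,.1])]),xatol=1e-4,fatol=1e-3))
    return o.x,o.fun
def soft(f,roi,kind):
    u0,u1,v0,v1=roi;im=cv2.GaussianBlur(f['image'],(0,0),.01+.3)[v0:v1,u0:u1].astype(float)
    R,B=im[...,0],im[...,2]
    if kind=='dark': m=(np.median(R)-R)/(np.median(R)-np.percentile(R,4))*1.1
    else:
        s=B/(R+1);b=np.median(s);m=(s-b)/(np.percentile(s,98)-b)*1.1
        m=m*(R>110)
    return np.clip(m,0,1)
E
python3 - <<'E'
from fit import *
t,s=load('top'),load('side')
R={'short':(320,366,192,238),'long':(246,300,175,238),'hand':(188,224,174,238)}
RS={'short':(232,264,232,276),'long':(208,270,194,236),'hand':(184,250,176,206)}
for n,kind,p0 in(('short','dark',(.436,-.326,-.03)),('hand','light',(.458,.26,-.03)),):
    vt=(t,R[n],soft(t,R[n],kind));vs=(s,RS[n],soft(s,RS[n],kind))
    for lab,v in(('top',[vt]),('side',[vs]),('both',[vt,vs])):
        x,c=fit(M(n),v,p0);print(n,lab,x.round(4),round(c,1),vt[2].sum().round())
roi=R['long'];d=soft(t,roi,'dark');l=soft(t,roi,'light')
x,c=fit(M('thin'),[(t,roi,l)],(.468,-.02,.25));print('thin top',x.round(4),c,l.sum())
x,c=fit(M('long')+M('thin'),[(t,roi,np.maximum(d,l))],(.468,-.02,.25));print('long+thin top',x.round(4),c)
big=[np.hstack([soft(t,R[n],k) for k in('dark','light')]) for n in R]
cv2.imwrite('pics/m.png',np.vstack([cv2.resize(b*255,(640,190)) for b in big]))
E
```

```text
short top [ 0.4333 -0.3275 -0.0882] 26.8 469.0
short side [ 0.4359 -0.3286 -0.1194] 35.7 469.0
short both [ 0.435  -0.3281 -0.1168] 66.4 469.0
hand top [ 0.4596  0.2625 -0.0272] 14.4 378.0
hand side [ 0.4655  0.2821 -0.0109] 133.6 378.0
hand both [ 0.4599  0.2639 -0.0289] 184.4 378.0
thin top [ 0.4669 -0.0199  0.2513] 10.029520213041941 339.62427012302044
long+thin top [ 0.4653 -0.0227  0.2752] 32.722506337956126[ WARN:0@0.782] global loadsave.cpp:1063 imwrite_ Unsupported depth image for selected encoder is fallbacked to CV_8U.
```

View pics/m.png

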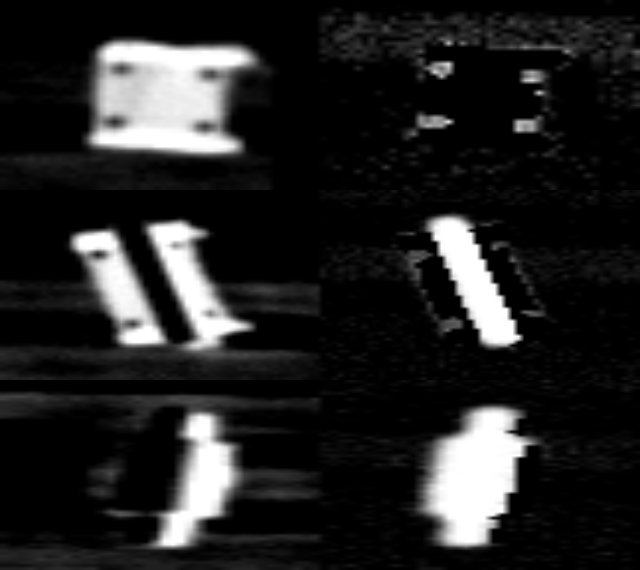

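The masks are clean: light pins and dark cradles, with four base screws showing in each cradle. I'll use the screws for a sharper cradle yaw.

```bash
python3 - <<'E'
from fit import *
t=load('top');k,d=K(t);T=np.linalg.inv(t['world_to_cam'])
def ray(uv,z):
    p=cv2.undistortPoints(np.array([[uv]],float),k,d)[0,0];v=T[:3,:3]@[p[0],-p[1],-1];return (T[:3,3]+v*(z-T[2,3])/v[2])[:2]
im=t['image'].astype(float);s=im[...,1]-.5*im[...,0]
def screws(roi,seeds,sx,sy,off):
    out=[]
    for a,b in seeds:
        u=roi[0]+(a-off)/sx;v=roi[2]+b/sy;u_,v_=int(round(u)),int(round(v))
        w=im[v_-2:v_+3,u_-2:u_+3].sum(-1);w=w-np.median(w);w=np.clip(w,0,None)
        yy,xx=np.mgrid[v_-2:v_+3,u_-2:u_+3];m=np.exp(-((xx-u)**2+(yy-v)**2)/3);w=w*m
        c=((xx*w).sum()/w.sum(),(yy*w).sum()/w.sum());out.append(ray(c,.0125))
    return np.array(out)
P=screws((320,366,192,238),[(440,70),(530,76),(435,121),(527,125)],320/46,190/46,320)
print('short',P.round(4),P.mean(0).round(4))
for a,b in((2,0),(3,1)):
    e=P[a]-P[b];print(np.arctan2(-e[1],-e[0]),np.hypot(*e))
for a,b in((0,1),(2,3)):
    e=P[a]-P[b];print(np.arctan2(-e[0],e[1]),np.hypot(*e))
P=screws((246,300,175,238),[(98,253-190),(176,245-190),(133,322-190),(210,312-190)],320/54,190/63,0)
print('long',P.round(4),P.mean(0).round(4))
for a,b in((2,0),(3,1)):
    e=P[a]-P[b];print(np.arctan2(-e[1],-e[0]),np.hypot(*e))
for a,b in((0,1),(2,3)):
    e=P[a]-P[b];print(np.arctan2(-e[0],e[1]),np.hypot(*e))
from scipy.spatial.transform import Rotation as Ro
o=status.get_obs();print(Ro.from_rotvec(o['orientation']).as_matrix().round(3))
E
```

```text
short [[ 0.4642 -0.3019]
 [ 0.4597 -0.3582]
 [ 0.4097 -0.2979]
 [ 0.4059 -0.3551]] [ 0.4349 -0.3283]
-0.07402115868053265 0.05472383770167047
-0.057344751699853536 0.053897100392752445
-0.07985469554224808 0.0564581592492729
-0.06521876726883445 0.057358189035666134
long [[ 0.5107  0.0198]
 [ 0.5254 -0.038 ]
 [ 0.4124 -0.0069]
 [ 0.4287 -0.0631]] [ 0.4693 -0.022 ]
0.26498141866490627 0.1017534532819883
0.25418380520209694 0.09987720300999858
0.24922198970310103 0.05959609355282504
0.281095328270563 0.05851787575385024
[[-0.954  0.299 -0.   ]
 [ 0.299  0.954 -0.002]
 [-0.    -0.002 -1.   ]]
```

Poses: short cradle ≈ (0.435,-0.328, yaw -0.08), long cradle ≈ (0.4675,-0.021, yaw 0.257), handled pin ≈ (0.4596,0.2625, yaw -0.027). Now I turn the tool and head for the thin pin.

```bash
cat > go.py <<'E'
import sys
from h import *
from scipy.spatial.transform import Rotation as Ro
x,y,z,yaw=map(float,sys.argv[1:5])
o=status.get_obs();R=Ro.from_rotvec(o['orientation']).as_matrix()
c,s=np.cos(yaw),np.sin(yaw)
if np.dot(R[:2,0],[c,s])<0:c,s=-c,-s
G=np.array([[c,s,0],[s,-c,0],[0,0,-1]])
print('clock',o['clock'],'tcp',o['tcp_pos'].round(4),'F',o['contact_force'].round(1),'w',round(o['grip_width'],4),'gf',round(o['gripper_force'],1),'j7',o['joints'][6].round(2))
D=np.array([x,y,z])-o['tcp_pos']
print('turn units',(Ro.from_matrix(R.T@G).as_rotvec()/(np.pi/4)).round(3),'shift units now',(R.T@D/.02).round(2),'after turn',(G.T@D/.02).round(2))
E
python3 -m crank '[[0,0,0,0,0,-0.18],[0,0,0,0,0,-0.18],[0,0,0,0,0,-0.18],[0,0,0,0,0,-0.175],[0,-1,0,0,0,0],[0,-1,0,0,0,0],[0,-1,0,0,0,0],[0,-1,0,0,0,0],[0,-1,0,0,0,0],[0,-1,0,0,0,0],[0,-1,0,0,0,0],[0,-1,0,0,0,0]]' 1
python3 go.py .4675 -.021 .12 .257
```

```text
clock: 1.3
tcp_pos: [0.2428, 0.4883, 0.2309]
orientation: [0.404, -3.115, 0.001]
contact_force: [-0.4, 0.6, 0.6]
grip_width: 0.0859
gripper_force: 0.0
clock 1.3 tcp [0.2428 0.4883 0.2309] F [-0.4  0.6  0.6] w 0.0859 gf 0.0 j7 0.58
turn units [-0.001 -0.001  0.001] shift units now [ -4.38 -27.48   5.56] after turn [ -4.39 -27.48   5.55]
```

```bash

python3 -m crank '[[-1,-1,0,0,0,0],[-1,-1,0,0,0,0],[-1,-1,0,0,0,0],[-1,-1,0,0,0,0],[-0.4,-1,0,0,0,0],[0,-1,0,0,0,0],[0,-1,0,0,0,0],[0,-1,0,0,0,0],[0,-1,0,0,0,0],[0,-1,0,0,0,0],[0,-1,0,0,0,0],[0,-1,0,0,0,0]]'
python3 -m crank '[[0,-1,0,0,0,0],[0,-1,0,0,0,0],[0,-1,0,0,0,0],[0,-1,0,0,0,0],[0,-1,0,0,0,0],[0,-1,0,0,0,0],[0,-1,0,0,0,0],[0,-1,0.5,0,0,0],[0,-1,1,0,0,0],[0,-1,1,0,0,0],[0,-1,1,0,0,0],[0,-1,1,0,0,0]]'
python3 go.py .4675 -.021 .034 .257
```

```text
clock: 2.5
tcp_pos: [0.3889, 0.2787, 0.231]
orientation: [0.404, -3.115, 0.001]
contact_force: [-0.1, 0.2, 0.6]
grip_width: 0.0855
gripper_force: 0.0
clock: 3.7
tcp_pos: [0.45, 0.0468, 0.1405]
orientation: [0.404, -3.115, 0.0]
contact_force: [0.4, 0.5, 0.0]
grip_width: 0.0853
gripper_force: 0.0
clock 3.7 tcp [0.45   0.0468 0.1405] F [0.4 0.5 0. ] w 0.0853 gf 0.0 j7 1.67
turn units [-0.    -0.     0.001] shift units now [ 0.02 -3.5   5.32] after turn [ 0.02 -3.5   5.32]
```

Move over the pin, hold still, and take a look before going down.

```bash

python3 -m crank '[[0,-1,0,0,0,0],[0,-1,0,0,0,0],[0,-1,0,0,0,0],[0,-0.5,0.5,0,0,0],[0,0,0.5,0,0,0],[0,0,0,0,0,0]]'
python3 go.py .4675 -.021 .034 .257
python3 - <<'E'
from h import *
s=grab('side');cv2.imwrite('pics/s1.png',cv2.resize(s['image'][130:260,160:320],None,fx=4,fy=4,interpolation=cv2.INTER_CUBIC)[...,::-1])
E
```

```text
clock: 4.3
tcp_pos: [0.4667, -0.0197, 0.1199]
orientation: [0.403, -3.112, -0.0]
contact_force: [-0.2, -0.1, 0.3]
grip_width: 0.0855
gripper_force: 0.0
clock 4.3 tcp [ 0.4667 -0.0197  0.1199] F [-0.2 -0.1  0.3] w 0.0855 gf 0.0 j7 1.86
turn units [ 0.001 -0.004  0.001] shift units now [-0.04 -0.07  4.29] after turn [-0.02 -0.07  4.29]
```

View pics/s1.png

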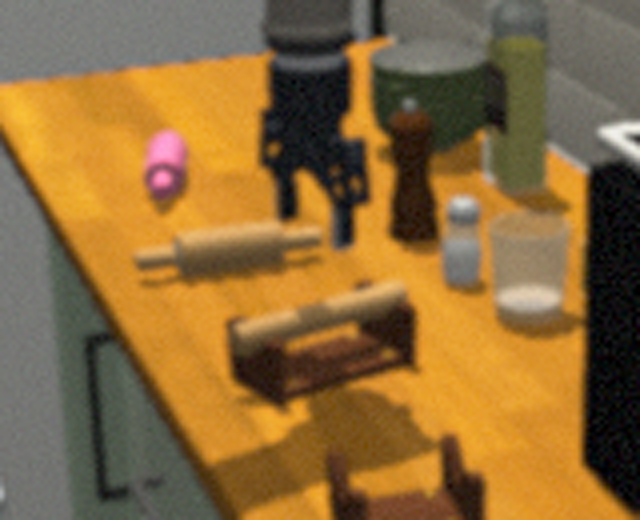

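The view shows the open fingers (crop ~(317,230)) straddling the thin pin (~(320,315)) along its length, with the tips about 85 mm above it. Lower and grip.

```bash

python3 -m crank '[[0,0,1,0,0,0],[0,-0.05,1,0,0,0],[0,0,1,0,0,0],[0,0,0.8,0,0,0],[0,0,0.5,0,0,0],[0,0,0,0,0,0],[0,0,0,0,0,0]]'
python3 -m crank '[[0,0,0,0,0,0],[0,0,0,0,0,0],[0,0,0,0,0,0],[0,0,0,0,0,0],[0,0,0,0,0,0],[0,0,0,0,0,0],[0,0,0,0,0,0],[0,0,0,0,0,0]]' 0 50
python3 go.py .4675 -.021 .134 .257
```

```text
clock: 5.05
tcp_pos: [0.4685, -0.0206, 0.0357]
orientation: [-0.404, 3.115, 0.0]
contact_force: [0.2, 0.3, 0.8]
grip_width: 0.0858
gripper_force: 0.0
clock: 5.85
tcp_pos: [0.469, -0.0224, 0.0359]
orientation: [-0.402, 3.114, -0.002]
contact_force: [0.0, -4.6, 5.1]
grip_width: 0.0266
gripper_force: 48.8
clock 5.85 tcp [ 0.469  -0.0224  0.0359] F [ 0.  -4.6  5.1] w 0.0266 gf 48.8 j7 1.92
turn units [-0.002  0.002 -0.001] shift units now [ 0.05  0.08 -4.9 ] after turn [ 0.05  0.09 -4.9 ]
```

Gripped (26.6 mm). The grip confirms the long cradle's line at (0.469,-0.0224), which matches the screw fix. Lift, turn and carry.

```bash

python3 -m crank '[[0,0,-0.5,0,0,0],[0,0,-1,0,0,0],[0,0,-1,0,0,0],[0,0,-1,0,0,0],[0,0,-1,0,0,0],[0,0,-0.8,0,0,0],[0,0,0,0,0,0.143],[0,0,0,0,0,0.143],[0,0,0,0,0,0.143],[0,0,0,0,0,0]]'
python3 go.py .4349 -.3283 .12 -.08
```

```text
clock: 6.85
tcp_pos: [0.4679, -0.0207, 0.1417]
orientation: [-0.125, -3.139, -0.0]
contact_force: [0.3, 0.4, -0.8]
grip_width: 0.0268
gripper_force: 49.3
clock 6.85 tcp [ 0.4679 -0.0207  0.1417] F [ 0.3  0.4 -0.8] w 0.0268 gf 49.3 j7 1.54
turn units [ 0. -0.  0.] shift units now [  0.42 -15.46   1.08] after turn [  0.42 -15.46   1.08]
```

```bash

python3 -m crank '[[0,-0.5,0,0,0,0],[0,-1,0,0,0,0],[0,-1,0,0,0,0],[0,-1,0,0,0,0],[0,-1,0,0,0,0],[0,-1,0,0,0,0],[0,-1,0,0,0,0],[0,-1,0,0,0,0],[0,-1,0,0,0,0],[0,-1,0,0,0,0],[0,-1,0,0,0,0],[0,-1,0,0,0,0]]'
python3 -m crank '[[0.2,-1,0,0,0,0],[0.2,-1,0,0,0,0],[0,-1,0,0,0,0],[0,-0.7,0,0,0,0],[0,-0.25,0,0,0,0],[0,0,0,0,0,0],[0,0,0,0,0,0]]'
python3 go.py .4349 -.3283 .035 -.08
python3 - <<'E'
from fit import *
t=grab('top');s=grab('side')
cv2.imwrite('pics/t2.png',np.hstack([cv2.resize(f['image'][a:b,c:d],(400,400),interpolation=cv2.INTER_CUBIC) for f,a,b,c,d in((t,170,250,300,380),(s,190,290,200,300))])[...,::-1])
E
```

```text
clock: 8.05
tcp_pos: [0.4493, -0.2517, 0.1413]
orientation: [-0.121, -3.139, -0.0]
contact_force: [0.5, -0.5, -0.9]
grip_width: 0.0268
gripper_force: 49.3
clock: 8.75
tcp_pos: [0.4359, -0.3275, 0.1411]
orientation: [-0.122, -3.139, -0.001]
contact_force: [-0.2, 0.6, -3.4]
grip_width: 0.0265
gripper_force: 49.3
clock 8.75 tcp [ 0.4359 -0.3275  0.1411] F [-0.2  0.6 -3.4] w 0.0265 gf 49.3 j7 2.24
turn units [ 0.001 -0.001  0.003] shift units now [ 0.05 -0.05  5.3 ] after turn [ 0.05 -0.05  5.3 ]
```

View pics/t2.png

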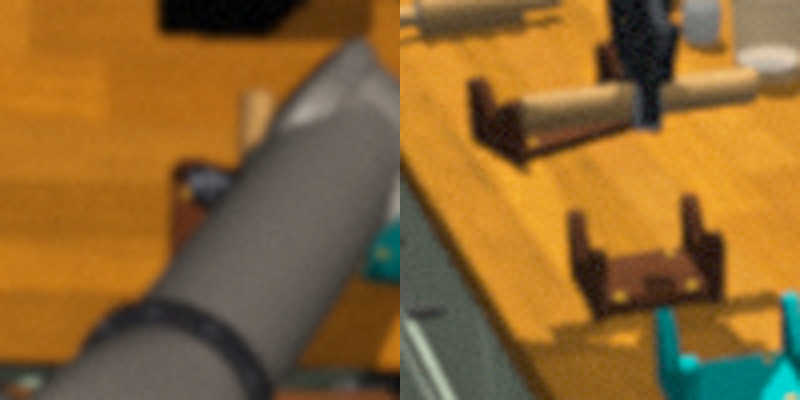

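The arm hides the top view. The side view shows the pin level in the fingers (gripped mid-length at ~(645,100)), above the brown short cradle (~(645,260)). Resting TCP height will be about 0.0317, so I lower to just above that, then ease down.

```bash

python3 -m crank '[[0.05,-0.05,0.5,0,0,0],[0,0,1,0,0,0],[0,0,1,0,0,0],[0,0,1,0,0,0],[0,0,0.7,0,0,0],[0,0,0.4,0,0,0],[0,0,0.2,0,0,0],[0,0,0.1,0,0,0],[0,0,0,0,0,0]]'
python3 go.py .4349 -.3283 .0317 -.08
```

```text
clock: 9.75
tcp_pos: [0.435, -0.3295, 0.0436]
orientation: [0.124, 3.139, -0.0]
contact_force: [0.5, -0.1, -1.3]
grip_width: 0.0266
gripper_force: 49.3
clock 9.75 tcp [ 0.435  -0.3295  0.0436] F [ 0.5 -0.1 -1.3] w 0.0266 gf 49.3 j7 2.32
turn units [-0.     0.001  0.001] shift units now [0.01 0.06 0.59] after turn [0.01 0.06 0.59]
```

```bash

python3 -m crank '[[0,0.05,0.2,0,0,0],[0,0,0.15,0,0,0],[0,0,0.1,0,0,0],[0,0,0.05,0,0,0],[0,0,0.05,0,0,0],[0,0,0,0,0,0],[0,0,0,0,0,0]]'
python3 go.py .4349 -.3283 .0317 -.08
```

```text
clock: 10.45
tcp_pos: [0.4349, -0.3288, 0.0325]
orientation: [0.125, 3.139, -0.001]
contact_force: [-0.2, -1.9, -1.1]
grip_width: 0.0266
gripper_force: 49.4
clock 10.45 tcp [ 0.4349 -0.3288  0.0325] F [-0.2 -1.9 -1.1] w 0.0266 gf 49.4 j7 2.33
turn units [-0.001  0.001  0.   ] shift units now [0.   0.02 0.04] after turn [0.   0.02 0.04]
```

```bash

python3 -m crank '[[0,0,0.08,0,0,0],[0,0,0.05,0,0,0],[0,0,0,0,0,0],[0,0,0,0,0,0],[0,0,0,0,0,0]]'
python3 go.py .4349 -.3283 .0317 -.08
```

```text
clock: 10.95
tcp_pos: [0.4351, -0.3292, 0.0317]
orientation: [0.126, 3.137, -0.0]
contact_force: [-4.9, 1.3, 21.3]
grip_width: 0.0269
gripper_force: 51.7
clock 10.95 tcp [ 0.4351 -0.3292  0.0317] F [-4.9  1.3 21.3] w 0.0269 gf 51.7 j7 2.33
turn units [-0.     0.002 -0.001] shift units now [0.02 0.04 0.  ] after turn [0.02 0.04 0.  ]
```

Seated with 21 N of upward force at the expected height. Ease off, release and rise.

```bash

python3 -m crank '[[0,0,-0.03,0,0,0],[0,0,0,0,0,0],[0,0,0,0,0,0]]'
python3 -m crank '[[0,0,0,0,0,0],[0,0,0,0,0,0],[0,0,0,0,0,0],[0,0,0,0,0,0],[0,0,0,0,0,0],[0,0,0,0,0,0],[0,0,-0.5,0,0,0],[0,0,-1,0,0,0],[0,0,-1,0,0,0],[0,0,-1,0,0,0],[0,0,-1,0,0,0],[0,0,-1,0,0,0]]' 1
python3 go.py .4596 .2625 .14 -.027
```

```text
clock: 11.25
tcp_pos: [0.4351, -0.3292, 0.0318]
orientation: [0.126, 3.137, -0.001]
contact_force: [-3.9, 0.5, 16.2]
grip_width: 0.0265
gripper_force: 50.7
clock: 12.45
tcp_pos: [0.4348, -0.3284, 0.1418]
orientation: [0.125, 3.139, -0.0]
contact_force: [0.2, -0.1, 0.0]
grip_width: 0.0856
gripper_force: 0.0
clock 12.45 tcp [ 0.4348 -0.3284  0.1418] F [ 0.2 -0.1  0. ] w 0.0856 gf 0.0 j7 2.24
turn units [-0.     0.001 -0.067] shift units now [ 1.11 29.55  0.09] after turn [-0.44 29.57  0.09]
```

```bash

python3 -m crank '[[0,0.5,0,0,0,-0.067],[0,1,0,0,0,0],[0,1,0,0,0,0],[0,1,0,0,0,0],[0,1,0,0,0,0],[0,1,0,0,0,0],[0,1,0,0,0,0],[0,1,0,0,0,0],[0,1,0,0,0,0],[0,1,0,0,0,0],[0,1,0,0,0,0],[0,1,0,0,0,0]]'
python3 -m crank '[[0,1,0,0,0,0],[0,1,0,0,0,0],[0,1,0,0,0,0],[0,1,0,0,0,0],[0,1,0,0,0,0],[0,1,0,0,0,0],[0,1,0,0,0,0],[0,1,0,0,0,0],[0,1,0,0,0,0],[0,1,0,0,0,0],[0,1,0,0,0,0],[0,1,0,0,0,0]]'
python3 go.py .4596 .2625 .14 -.027
python3 - <<'E'
from fit import *
t=grab('top');roi=(320,366,185,238)
for n in(M('short')+M('thin',.0498),):
  x,c=fit(n,[(t,roi,np.maximum(soft(t,roi,'dark'),soft(t,roi,'light')))],(.435,-.328,-.08));print('short+thin',x.round(4),c)
x,c=fit(M('thin',.0498),[(t,roi,soft(t,roi,'light'))],(.435,-.328,-.08));print('thin',x.round(4),c)
p=cloud(t)[185:238,320:366].reshape(-1,3);print('top z',np.nanpercentile(p[:,2],99))
E
```

```text
clock: 13.65
tcp_pos: [0.4408, -0.0971, 0.14]
orientation: [-0.039, -3.141, -0.0]
contact_force: [0.2, 0.4, 0.2]
grip_width: 0.0856
gripper_force: 0.0
clock: 14.85
tcp_pos: [0.447, 0.1425, 0.14]
orientation: [-0.039, -3.141, 0.0]
contact_force: [0.4, 0.3, -0.9]
grip_width: 0.0855
gripper_force: 0.0
clock 14.85 tcp [0.447  0.1425 0.14  ] F [ 0.4  0.3 -0.9] w 0.0855 gf 0.0 j7 1.2
turn units [-0.    -0.001  0.003] shift units now [-0.48  6.01 -0.  ] after turn [-0.47  6.02 -0.  ]
short+thin [ 0.4324 -0.3275 -0.0773] 19.79980312068555
thin [ 0.4347 -0.3276 -0.0837] 7.2773408949929514
top z 0.06624692387548461
```

The thin pin lies in the short cradle at (0.4347,-0.3276), yaw -0.084, as planned. On to the handled pin.

```bash

python3 -m crank '[[-0.2,1,0,0,0,0],[-0.2,1,0,0,0,0],[-0.05,1,0,0,0,0],[0,1,0,0,0,0],[0,1,0,0,0,0],[0,0.7,0,0,0,0],[0,0.2,0,0,0,0],[0,0,0,0,0,0],[0,0,1,0,0,0],[0,0,1,0,0,0],[0,0,1,0,0,0],[0,0,0,0,0,0]]'
python3 go.py .4596 .2610 .008 -.027
```

```text
clock: 16.1
tcp_pos: [0.4584, 0.2568, 0.0782]
orientation: [-0.044, -3.137, 0.006]
contact_force: [-0.4, -1.2, 0.2]
grip_width: 0.0854
gripper_force: 0.0
clock 16.1 tcp [0.4584 0.2568 0.0782] F [-0.4 -1.2  0.2] w 0.0854 gf 0.0 j7 1.03
turn units [-0.005 -0.005 -0.001] shift units now [-0.07  0.23  3.51] after turn [-0.05  0.21  3.51]
```

```bash

python3 -m crank '[[-0.05,0.05,1,0,0,0],[0,0,1,0,0,0],[0,0,0.7,0,0,0],[0,0,0.4,0,0,0],[0,0,0.2,0,0,0],[0,0,0.1,0,0,0],[0,0,0,0,0,0],[0,0,0,0,0,0]]'
python3 go.py .4596 .2610 .008 -.027
```

```text
clock: 16.9
tcp_pos: [0.4614, 0.2604, 0.0128]
orientation: [0.042, 3.141, 0.001]
contact_force: [0.0, 0.2, -0.6]
grip_width: 0.0854
gripper_force: 0.0
clock 16.9 tcp [0.4614 0.2604 0.0128] F [ 0.   0.2 -0.6] w 0.0854 gf 0.0 j7 1.06
turn units [0.001 0.001 0.001] shift units now [0.09 0.03 0.24] after turn [0.09 0.03 0.24]
```

```bash

python3 -m crank '[[0.08,0,0.2,0,0,0],[0,0,0.14,0,0,0],[0,0,0,0,0,0]]'
python3 -m crank '[[0,0,0,0,0,0],[0,0,0,0,0,0],[0,0,0,0,0,0],[0,0,0,0,0,0],[0,0,0,0,0,0],[0,0,0,0,0,0],[0,0,0,0,0,0],[0,0,0,0,0,0]]' 0 70
python3 go.py .4596 .2610 .14 -.027; python3 -c "
from h import *;print(r.grip_point_offset)"
```

```text
clock: 17.2
tcp_pos: [0.459, 0.2601, 0.0051]
orientation: [-0.041, -3.141, 0.001]
contact_force: [0.1, 0.0, -0.2]
grip_width: 0.0855
gripper_force: 0.0
clock: 18.0
tcp_pos: [0.4596, 0.2602, 0.0059]
orientation: [0.042, 3.141, 0.0]
contact_force: [-1.1, -1.4, 5.7]
grip_width: 0.0439
gripper_force: 70.7
clock 18.0 tcp [0.4596 0.2602 0.0059] F [-1.1 -1.4  5.7] w 0.0439 gf 70.7 j7 1.06
turn units [0. 0. 0.] shift units now [-0.    0.04 -6.71] after turn [-0.    0.04 -6.71]
0.0187
```

Held (43.9 mm). Lift, turn to yaw 0.257 and carry to the long cradle.

```bash

python3 -m crank '[[0,0,-0.5,0,0,0],[0,0,-1,0,0,0],[0,0,-1,0,0,0],[0,0,-1,0,0,0],[0,0,-1,0,0,0],[0,0,-1,0,0,0],[0,0,-1,0,0,0],[0,0,-0.2,0,0,-0.12],[0,0,0,0,0,-0.12],[0,0,0,0,0,-0.121],[0,0,0,0,0,0]]'
python3 go.py .469 -.0222 .14 .257
python3 - <<'E'
from fit import *
s=grab('side');z=.023+status.get_obs()['tcp_pos'][2]-.0059
cv2.imwrite('pics/s3.png',cv2.resize(s['image'][110:210,160:280],None,fx=5,fy=5,interpolation=cv2.INTER_CUBIC)[...,::-1])
E
```

```text
clock: 19.1
tcp_pos: [0.4591, 0.26, 0.1398]
orientation: [0.404, -3.115, -0.0]
contact_force: [-0.2, -0.7, -1.9]
grip_width: 0.0443
gripper_force: 71.7
clock 19.1 tcp [0.4591 0.26   0.1398] F [-0.2 -0.7 -1.9] w 0.0443 gf 71.7 j7 1.26
turn units [ 0.    -0.     0.001] shift units now [ 3.120e+00 -1.377e+01 -1.000e-02] after turn [ 3.110e+00 -1.377e+01 -1.000e-02]
```

View pics/s3.png

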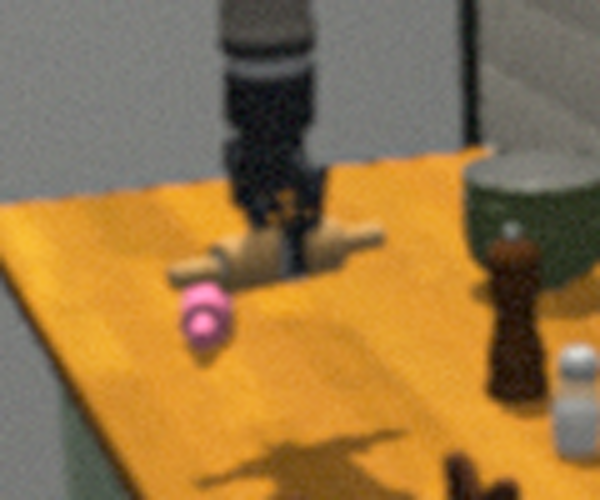

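The handled pin hangs level, with tips at crop (168,275) and (385,235). The play lengthwise is only 8 mm, so I'll check where along the pin the fingers hold it.

```bash

python3 - <<'E'
from fit import *
s=load('side');roi=(184,246,146,182)
l=soft(s,roi,'light');im=s['image'][roi[2]:roi[3],roi[0]:roi[1]].astype(float)
Rr,G,B=im[...,0],im[...,1],im[...,2];ok=(Rr>G)&(G>B*1.05)&(B/Rr>.33)&(B/Rr<.8)
from scipy.optimize import minimize_scalar
k,dd=K(s)
def proj(P):
    q=(P@s['world_to_cam'][:3,:3].T+s['world_to_cam'][:3,3])*[1,-1,-1];return cv2.projectPoints(q,np.zeros(3),np.zeros(3),k,dd)[0].reshape(-1,2)
a=np.array([np.cos(.257),np.sin(.257),0]);c=np.array([.4593,.26,.157])
for d in(-.01,-.005,0,.005,.01):
    P=np.array([c+a*(d+e) for e in(-.099,-.055,0,.055,.099)]);print(d,((proj(P)-[160,110])*5).round(0).tolist())
    # crop coords
E
```

```text
-0.01 [[157.0, 283.0], [206.0, 273.0], [266.0, 260.0], [324.0, 247.0], [369.0, 238.0]]
-0.005 [[163.0, 282.0], [212.0, 271.0], [271.0, 259.0], [329.0, 246.0], [375.0, 236.0]]
0 [[169.0, 281.0], [217.0, 270.0], [277.0, 257.0], [335.0, 245.0], [380.0, 235.0]]
0.005 [[174.0, 280.0], [223.0, 269.0], [282.0, 256.0], [340.0, 244.0], [385.0, 234.0]]
0.01 [[180.0, 278.0], [228.0, 268.0], [287.0, 255.0], [345.0, 243.0], [390.0, 233.0]]
```

The pin is centred in the fingers to about 2 mm. Carry it over.

```bash

python3 -m crank '[[0,-0.5,0,0,0,0],[0,-1,0,0,0,0],[0.3,-1,0,0,0,0],[0.3,-1,0,0,0,0],[0.3,-1,0,0,0,0],[0.4,-1,0,0,0,0],[0.4,-1,0,0,0,0],[0.4,-1,0,0,0,0],[0.4,-1,0,0,0,0],[0.3,-1,0,0,0,0],[0.3,-1,0,0,0,0],[0,-1,0,0,0,0]]'
python3 -m crank '[[0,-1,0,0,0,0],[0,-0.8,0,0,0,0],[0,-0.4,0,0,0,0],[0,-0.1,0,0,0,0],[0,0,0,0,0,0],[0,0,0,0,0,0]]'
python3 go.py .4680 -.0225 .0325 .257
```

```text
clock: 20.35
tcp_pos: [0.4568, 0.0202, 0.1394]
orientation: [0.398, -3.115, 0.0]
contact_force: [-0.0, 0.4, -2.9]
grip_width: 0.0441
gripper_force: 71.7
clock: 20.95
tcp_pos: [0.4694, -0.0217, 0.1394]
orientation: [0.404, -3.115, -0.001]
contact_force: [-0.1, -1.1, -1.9]
grip_width: 0.0443
gripper_force: 71.7
clock 20.95 tcp [ 0.4694 -0.0217  0.1394] F [-0.1 -1.1 -1.9] w 0.0443 gf 71.7 j7 1.84
turn units [ 0.001 -0.     0.001] shift units now [ 0.08 -0.02  5.35] after turn [ 0.08 -0.02  5.35]
```

```bash

python3 -m crank '[[0.08,-0.02,0.5,0,0,0],[0,0,1,0,0,0],[0,0,1,0,0,0],[0,0,0.5,0,0,0],[0,0,0.1,0,0,0],[0,0,0,0,0,0],[0,0,0,0,0,0]]'
python3 go.py .4680 -.0225 .0325 .257
python3 - <<'E'
from fit import *
s=grab('side');t=grab('top')
cv2.imwrite('pics/s4.png',np.hstack([cv2.resize(f['image'][a:b,c:d],(400,400),interpolation=cv2.INTER_CUBIC) for f,a,b,c,d in((t,165,245,235,315),(s,170,240,205,275))])[...,::-1])
E
```

```text
clock: 21.65
tcp_pos: [0.4687, -0.0232, 0.0781]
orientation: [-0.402, 3.115, 0.0]
contact_force: [0.2, 0.1, -2.0]
grip_width: 0.044
gripper_force: 71.7
clock 21.65 tcp [ 0.4687 -0.0232  0.0781] F [ 0.2  0.1 -2. ] w 0.044 gf 71.7 j7 1.89
turn units [-0.     0.001 -0.   ] shift units now [0.03 0.04 2.28] after turn [0.02 0.04 2.28]
```

View pics/s4.png

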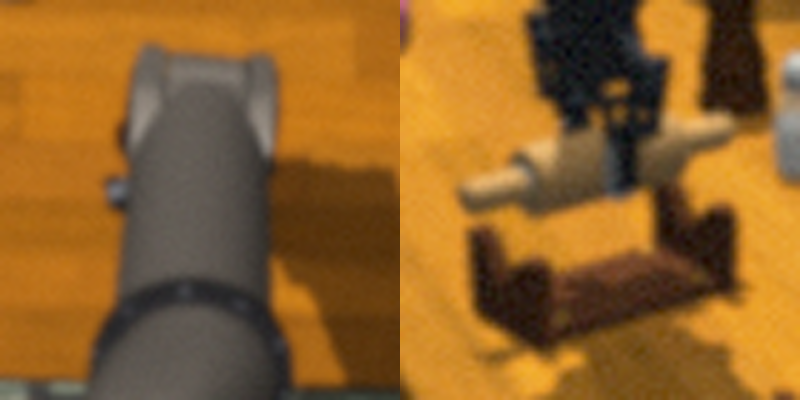

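The side view shows the barrel level over the two uprights, with handle tips at ~(460,195) and (735,122). I'll compare the lengthwise position numerically.

```bash

python3 - <<'E'
from fit import *
s=load('side');k,dd=K(s)
def proj(P):
    q=(P@s['world_to_cam'][:3,:3].T+s['world_to_cam'][:3,3])*[1,-1,-1];uv=cv2.projectPoints(q,np.zeros(3),np.zeros(3),k,dd)[0].reshape(-1,2)
    return ((uv+.5-[205,170])*400/70+[400,0])
a=np.array([np.cos(.257),np.sin(.257),0]);n=np.array([-a[1],a[0],0]);c=np.array([.4687,-.0232,.0952])
def outl(P): q=proj(np.array(P));return q[:,0].min().round(),q[:,0].max().round()
R=np.stack([a,n,[0,0,1]],1)
for d in(-.005,0,.005):
    print('pin',d,outl(c+M('hand',1e-9)[1]@R.T+a*d),'barrel',outl(c+M('hand',1e-9)[0]@R.T+a*d))
for d in(-.005,0,.005):
    cc=np.array([.469,-.0222,0])
    print('cradle',d,outl(np.vstack(M('long'))@R.T+cc+a*d))
    print('  base-corner near L,R',proj(np.array([cc+a*(d+e)-n*.042 for e in(-.077,.077)])).round().tolist())
# mask fit of cradle, dark
roi=(212,266,195,234);im=s['image'][roi[2]:roi[3],roi[0]:roi[1]].astype(float)
x,c_=fit(M('long'),[(s,(212,266,205,234),soft(s,(212,266,205,234),'dark'))],(.469,-.022,.257));print(x.round(4),c_)
E
```

```text
pin -0.005 (np.float64(449.0), np.float64(733.0)) barrel (np.float64(500.0), np.float64(687.0))
pin 0 (np.float64(456.0), np.float64(739.0)) barrel (np.float64(507.0), np.float64(694.0))
pin 0.005 (np.float64(463.0), np.float64(746.0)) barrel (np.float64(514.0), np.float64(700.0))
cradle -0.005 (np.float64(458.0), np.float64(735.0))
  base-corner near L,R [[531.0, 361.0], [735.0, 299.0]]
cradle 0 (np.float64(464.0), np.float64(742.0))
  base-corner near L,R [[538.0, 359.0], [742.0, 297.0]]
cradle 0.005 (np.float64(471.0), np.float64(748.0))
  base-corner near L,R [[545.0, 357.0], [748.0, 295.0]]
[ 0.4677 -0.0172  0.1142] 152.18119518161328
```

Both agree within about 2 mm. Lower.

```bash

python3 -m crank '[[0,0.03,0.5,0,0,0],[0,0,0.6,0,0,0],[0,0,0.4,0,0,0],[0,0,0.2,0,0,0],[0,0,0.1,0,0,0],[0,0,0.1,0,0,0],[0,0,0,0,0,0]]'
python3 go.py .4680 -.0225 .0325 .257
```

```text
clock: 22.45
tcp_pos: [0.468, -0.0227, 0.0394]
orientation: [0.402, -3.116, -0.0]
contact_force: [0.9, 0.8, -2.7]
grip_width: 0.0444
gripper_force: 71.7
clock 22.45 tcp [ 0.468  -0.0227  0.0394] F [ 0.9  0.8 -2.7] w 0.0444 gf 71.7 j7 1.92
turn units [ 0. -0. -0.] shift units now [-0.    0.01  0.35] after turn [-0.    0.01  0.35]
```

```bash

python3 -m crank '[[0,0,0.12,0,0,0],[0,0,0.1,0,0,0],[0,0,0.08,0,0,0],[0,0,0.06,0,0,0],[0,0,0,0,0,0],[0,0,0,0,0,0]]'
python3 go.py .4680 -.0225 .0325 .257
```

```text
clock: 23.05
tcp_pos: [0.4681, -0.0227, 0.0324]
orientation: [-0.403, 3.115, -0.0]
contact_force: [-0.6, 0.1, 1.2]
grip_width: 0.0445
gripper_force: 72.5
clock 23.05 tcp [ 0.4681 -0.0227  0.0324] F [-0.6  0.1  1.2] w 0.0445 gf 72.5 j7 1.92
turn units [-0.     0.     0.001] shift units now [ 0.    0.01 -0.  ] after turn [ 0.    0.01 -0.  ]
```

Just touching; press slightly more.

```bash

python3 -m crank '[[0,0,0.07,0,0,0],[0,0,0,0,0,0],[0,0,0,0,0,0],[0,0,0,0,0,0]]'
python3 go.py .4680 -.0225 .0325 .257
```

```text
clock: 23.45
tcp_pos: [0.4681, -0.0226, 0.0322]
orientation: [-0.403, 3.115, 0.001]
contact_force: [-6.2, 0.1, 21.0]
grip_width: 0.0441
gripper_force: 74.5
clock 23.45 tcp [ 0.4681 -0.0226  0.0322] F [-6.2  0.1 21. ] w 0.0441 gf 74.5 j7 1.92
turn units [0.001 0.001 0.   ] shift units now [ 0.    0.01 -0.02] after turn [ 0.    0.01 -0.02]
```

Seated (21 N). Release, rise, then move aside toward +y for a last look.

```bash

python3 -m crank '[[0,0,-0.04,0,0,0],[0,0,0,0,0,0],[0,0,0,0,0,0]]'
python3 -m crank '[[0,0,0,0,0,0],[0,0,0,0,0,0],[0,0,0,0,0,0],[0,0,0,0,0,0],[0,0,0,0,0,0],[0,0,0,0,0,0],[0,0,-0.5,0,0,0],[0,0,-1,0,0,0],[0,0,-1,0,0,0],[0,0,-1,0,0,0],[0,0,-1,0,0,0],[0,0,-1,0,0,0]]' 1
python3 -m crank '[[0,0.7,-0.5,0,0,0],[0,1,-0.5,0,0,0],[0,1,0,0,0,0],[0,1,0,0,0,0],[0,1,0,0,0,0],[0,1,0,0,0,0],[0,1,0,0,0,0],[0,1,0,0,0,0],[0,1,0,0,0,0],[0,0.6,0,0,0,0],[0,0.2,0,0,0,0],[0,0,0,0,0,0]]'
python3 - <<'E'
from fit import *
t=grab('top');s=grab('side')
for n,z,roi,p0 in(('thin',.0498,(320,366,185,238),(.435,-.328,-.08)),('hand',.0496,(246,300,172,240),(.468,-.022,.257))):
    x,c=fit(M(n,z),[(t,roi,soft(t,roi,'light'))],p0);print(n,x.round(4),c)
cv2.imwrite('pics/end.png',np.hstack([cv2.resize(f['image'][a:b,c:d],(400,400),interpolation=cv2.INTER_CUBIC) for f,a,b,c,d in((t,130,250,245,365),(s,180,280,185,285))])[...,::-1])
E
```

```text
clock: 23.75
tcp_pos: [0.4681, -0.0227, 0.0323]
orientation: [-0.403, 3.115, 0.0]
contact_force: [-3.7, 0.2, 11.1]
grip_width: 0.0441
gripper_force: 72.8
clock: 24.95
tcp_pos: [0.4679, -0.0228, 0.1432]
orientation: [-0.402, 3.115, 0.0]
contact_force: [0.5, 0.2, 1.0]
grip_width: 0.0852
gripper_force: 0.0
clock: 26.15
tcp_pos: [0.4197, 0.161, 0.1619]
orientation: [-0.403, 3.115, -0.0]
contact_force: [0.8, -0.3, -0.1]
grip_width: 0.0853
gripper_force: 0.0
thin [ 0.4348 -0.3276 -0.0835] 7.17265312306616
hand [ 0.4792 -0.0189  0.3049] 88.94951739274046
```

View pics/end.png

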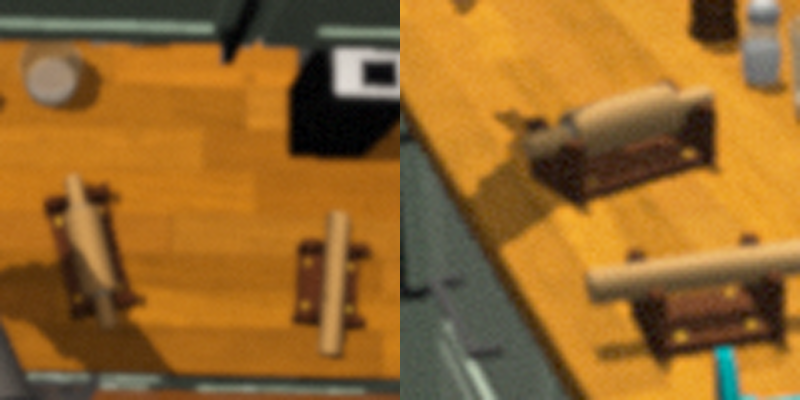

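Both pins lie in their notches: the handled pin spans (72,178)–(108,322) with its barrel between the uprights, and the thin pin spans (338,212)–(330,352). The arm's shadow spoiled the handled-pin fit only, and the bystanders stand untouched. Handing in.

```bash
python3 -c "
from h import *;print(r.hand_in())"
```

```text
the job is handed in; nothing more can be done
None
```

Job handed in at about 26 s: in the final pictures the thin pin lies in the short cradle and the handled pin in the long cradle, both released, with the bystanders left alone; the hand-in returned no verdict.

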